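# Move the table set to the new rack

## Robot

A 6-joint arm with a two-finger parallel gripper is mounted at the origin on a cart in front of the work surface, level with it; the furniture and walls round the work are solid. World frame = base frame: x ahead of the robot, y to its left, z up, the work surface at z = 0. Lengths are in m, angles in rad, forces in N, time in s.
With the tool pointing down it reaches from about 0.425 to 0.95 m from the base axis. Payload 3.5 kg.
Tool frame: the origin (TCP) lies at the very end of the fingers, on their centre line; the grasp point (between the pads) lies 19 mm behind it; z points along the fingers, y is the line along which they close (so a half turn about z gives the same grasp; the last joint's range is limited). The gripper opens to 85 mm and grips with 20 to 120 N. Pads are 22 mm wide; open, the fingers measure 114 mm over their backs; the gripper's body (76 mm by 85 mm) begins 54 mm behind the grasp point. The pads swing forward as they close: fully open they stand 13 mm farther back than shut.
Start: joints at [-1.305, 0.286, 1.577, -0, 1.279, -0.15], TCP at [0.273, -0.617, 0.231] pointing down, gripper open.
Joint ranges: [-2.77, 2.77], [-0.9, 2.22], [0.21, 2.48], [-1.53, 4.67], [0.24, 2.81], [-2.84, 2.84]. Speed limits (rad/s): [2.79, 2.79, 3.14, 3.14, 3.14, 3.14].

## Interface

Orientations are given as a unit quaternion [x, y, z, w].
In Python, from plant import ctrl, optics, sign_off gives the robot as it stands.
- The arm moves only by the shell command python3 -m creep 'ROWS' [FORCE]. ROWS is JSON, a list of rows, each an object of numbers: "x", "y", "z": the shift along the tool's x, y, z in mm; "rx", "ry", "rz": the turn, a rotation vector about the tool's x, y, z in degrees; "grip": the opening, from 0 (shut) to 1 (fully open). In form: [{"x": .., "y": .., "z": .., "rx": .., "ry": .., "rz": .., "grip": ..}, ...]. A call has exactly 10 rows; each row shifts and turns the commanded pose from where the row before left it, along the tool's axes as they then stand; what a row does not reach is not made up. A row lasts 1/12 s, in which the tool goes at most 41.7 mm and 7.16 degrees, less where a joint would pass 70% of its speed; a pose out of reach is approached as far as the arm can. A call with a gripper value outside its range is refused whole. The fingers move at their own pace and stop on an object; FORCE is the grip in N (left out, the last holds). Time passes only in rows, so rows that do not move let the fingers close, or fill a call up. It gives the time, the measured TCP pose, the force, the opening and the grip force at its end, in the units of the state.
- ctrl.get_state(): the state, without advancing time (a new reading comes with each control period).
- optics.read_camera(name): name is "scene" or "top"; returns a dict with "color" (384x512x3 uint8, blue, green, red), "K" (3x3 intrinsics, pixels), "D" ([k1, k2, p1, p2, k3] as OpenCV has them; the pictures are not rectified), "R" (3x3) and "t" (3): a world point X has camera coordinates R X + t. Camera axes: x right, y down, z forward; pixel columns grow to the right and rows downward; lengths in m; the calibration is good to about 2 mm. A picture is of the moment at which its call begins. There is no depth.
- sign_off(): hands the job in; it is judged then, once.
The state is a dict: "time": time; "qpos": joint angles; "dq": joint speeds; "joint_efforts": joint torques, N m; "eef_pos": TCP position; "tcp_rot": TCP orientation; "contact_force": force on the tool from outside, world axes, zero at the start; "wrist_torque": the same for the moment, N m; "opening": opening from 0.0 (shut) to 1.0 (fully open); "finger_force": force on a finger pad.
Only numpy, scipy, OpenCV 4.12 (cv2) and the standard library are available. Lean on these libraries where they do the work, as an engineer would, in place of code of your own. Each camera call takes 0.05 s, during which the arm holds its last target. There are 200 camera calls.

## Task

Move the salt shaker, the pepper mill, the little vase and the glass jar from the white rack into the new wooden rack, keeping them in the same order from left to right as they stand now. Each belongs upright on the middle of its own cork disc; do not let any of them fall over on the way. The coloured coasters stay where they are.

Things in the scene. Friction and masses are not known exactly. Their poses are not given: they have to be found in the camera images.
- salt_shaker_centre (a point): Clear glass salt shaker with white contents and a grey domed cap, round, 90 mm tall. The glass body is 44 mm wide up to 74 mm above its underside, the cap 34 mm wide. Easily gripped 55 mm above its underside. This point lies on its axis half-way up, 45 mm above its underside; z points up along it, its x and y mean nothing. At the start it stands on the blue coaster in the old rack.
- pepper_mill_centre (a point): Pepper mill of brown wood, round, 140 mm tall, 58 mm wide at the foot. Its rounded head, 50 mm wide from 102 to 129 mm above the underside, does not turn and is the best place to grip (108 mm above the underside, 38 mm above this point); a small metal knob on top. This point lies on its axis half-way up, 70 mm above its underside; z points up along it, its x and y mean nothing. At the start it stands on the yellow coaster in the old rack.
- shell_vase_centre (a point): Small ribbed beige bud vase, round, 130 mm tall: foot 40 mm wide, belly 62 mm wide at 62 mm above the underside, then tapering to a narrow neck. Held well just above the belly, 78 mm above the underside, where it is about 54 mm wide. This point lies on its axis half-way up, 65 mm above its underside; z points up along it, its x and y mean nothing. At the start it stands on the green coaster in the old rack.
- glass_jar_centre (a point): Empty clear glass jar without a lid, round, 97 mm tall, 63 mm wide up to 70 mm above its underside, the open neck 52 mm wide. Easily gripped round the body 50 mm above its underside. This point lies on its axis half-way up, 48.5 mm above its underside; z points up along it, its x and y mean nothing. At the start it stands on the red coaster in the old rack.
- old_rack: Old rack: long white tray, fixed; 106 mm wide (x) by 312 mm long (y). Origin: centre of its underside, on the worktop. Its own y runs along the row and points to the robot's left, x away from it. Floor 8 mm above the origin, rim 5 mm thick and 17 mm high. Four coasters lie in a row in it, at y = +114, +38, -38 and -114 mm, x = 0, in any order. It may stand in front of or behind the new rack. A wall cabinet hangs 0.49 m above the worktop just beyond both racks.
- new_rack: New rack: long light-wood tray, fixed; 106 mm wide (x) by 312 mm long (y). Origin: centre of its underside, on the worktop. Its own y runs along the row and points to the robot's left, x away from it. Floor 12 mm above the origin, rim 5 mm thick and 21 mm high. Four round cork discs, 64 mm wide and flush with the floor, mark its places at y = +114, +38, -38 and -114 mm, x = 0. It starts empty.
- blue_coaster: Blue coaster, 68 mm wide, 4 mm thick, fixed in the old rack where the salt shaker stands at the start; it stays there and so still shows that thing's place in the row. Origin: centre of its underside.
- yellow_coaster: Yellow coaster, 68 mm wide, 4 mm thick, fixed in the old rack where the pepper mill stands at the start; it stays there and so still shows that thing's place in the row. Origin: centre of its underside.
- green_coaster: Green coaster, 68 mm wide, 4 mm thick, fixed in the old rack where the vase stands at the start; it stays there and so still shows that thing's place in the row. Origin: centre of its underside.
- red_coaster: Red coaster, 68 mm wide, 4 mm thick, fixed in the old rack where the glass jar stands at the start; it stays there and so still shows that thing's place in the row. Origin: centre of its underside.
Not all that is in view belongs to the job. Leave any orange or pink look-alike of the part that bears salt_shaker_centre alone.

How it is judged:
At the end, for the whole second after the job is handed in: All four stand in the new rack in the left-to-right order of the coasters they started on: each upright within 0.1 rad, on the rack floor (height within 6 mm), within 12 mm of its disc's centre along and across the rack, at rest (((y of blue_coaster in the frame of old_rack between 0.094 and 0.134 m and y of salt_shaker_centre in the frame of new_rack between 0.102 and 0.126 m) or (y of blue_coaster in the frame of old_rack between 0.018 and 0.058 m and y of salt_shaker_centre in the frame of new_rack between 0.026 and 0.05 m) or (y of blue_coaster in the frame of old_rack between -0.058 and -0.018 m and y of salt_shaker_centre in the frame of new_rack between -0.05 and -0.026 m) or (y of blue_coaster in the frame of old_rack between -0.134 and -0.094 m and y of salt_shaker_centre in the frame of new_rack between -0.126 and -0.102 m)) and x of salt_shaker_centre in the frame of new_rack between -0.012 and 0.012 m and z of salt_shaker_centre in the frame of new_rack between 0.051 and 0.063 m and angle between each of salt_shaker_centre, pepper_mill_centre, shell_vase_centre, glass_jar_centre's own z axis and vertical below 0.1 rad and linear speed of each of salt_shaker, pepper_mill, shell_vase, glass_jar below 0.02 m/s and angular speed of each of salt_shaker, pepper_mill, shell_vase, glass_jar below 0.3 rad/s and ((y of yellow_coaster in the frame of old_rack between 0.094 and 0.134 m and y of pepper_mill_centre in the frame of new_rack between 0.102 and 0.126 m) or (y of yellow_coaster in the frame of old_rack between 0.018 and 0.058 m and y of pepper_mill_centre in the frame of new_rack between 0.026 and 0.05 m) or (y of yellow_coaster in the frame of old_rack between -0.058 and -0.018 m and y of pepper_mill_centre in the frame of new_rack between -0.05 and -0.026 m) or (y of yellow_coaster in the frame of old_rack between -0.134 and -0.094 m and y of pepper_mill_centre in the frame of new_rack between -0.126 and -0.102 m)) and x of pepper_mill_centre in the frame of new_rack between -0.012 and 0.012 m and z of pepper_mill_centre in the frame of new_rack between 0.076 and 0.088 m and ((y of green_coaster in the frame of old_rack between 0.094 and 0.134 m and y of shell_vase_centre in the frame of new_rack between 0.102 and 0.126 m) or (y of green_coaster in the frame of old_rack between 0.018 and 0.058 m and y of shell_vase_centre in the frame of new_rack between 0.026 and 0.05 m) or (y of green_coaster in the frame of old_rack between -0.058 and -0.018 m and y of shell_vase_centre in the frame of new_rack between -0.05 and -0.026 m) or (y of green_coaster in the frame of old_rack between -0.134 and -0.094 m and y of shell_vase_centre in the frame of new_rack between -0.126 and -0.102 m)) and x of shell_vase_centre in the frame of new_rack between -0.012 and 0.012 m and z of shell_vase_centre in the frame of new_rack between 0.071 and 0.083 m and ((y of red_coaster in the frame of old_rack between 0.094 and 0.134 m and y of glass_jar_centre in the frame of new_rack between 0.102 and 0.126 m) or (y of red_coaster in the frame of old_rack between 0.018 and 0.058 m and y of glass_jar_centre in the frame of new_rack between 0.026 and 0.05 m) or (y of red_coaster in the frame of old_rack between -0.058 and -0.018 m and y of glass_jar_centre in the frame of new_rack between -0.05 and -0.026 m) or (y of red_coaster in the frame of old_rack between -0.134 and -0.094 m and y of glass_jar_centre in the frame of new_rack between -0.126 and -0.102 m)) and x of glass_jar_centre in the frame of new_rack between -0.012 and 0.012 m and z of glass_jar_centre in the frame of new_rack between 0.0545 and 0.0665 m); the robot touches nothing.
It fails at once if the salt shaker is tipped over (angle between salt_shaker_centre's own z axis and vertical above 0.7 rad).
It fails at once if the pepper mill is tipped over (angle between pepper_mill_centre's own z axis and vertical above 0.7 rad).
It fails at once if the vase is tipped over (angle between shell_vase_centre's own z axis and vertical above 0.7 rad).
It fails at once if the glass jar is tipped over (angle between glass_jar_centre's own z axis and vertical above 0.7 rad).
It also fails if it takes over 104 s, if anything falls off the work surface, if the arm or the gripper's body presses on something with over 40 N, if the wrist force passes 120 N, or if a joint passes its speed limit or range.

## Working session

There is one attempt and no reset: what is moved stays moved. The work goes in short steps, Python scripts to look and compute and a shell command to move; the robot and the scene stay as the last step left them, time stands still between calls to the robot, and variables do not carry over. Pictures are saved under pics/ and viewed, at most 14 in all, crops included, and the job is handed in when it is done.

```bash
ls; mkdir -p pics
python3 - <<'E'
from plant import ctrl, optics
import cv2
for n in("scene","top"):
    r=optics.read_camera(n); cv2.imwrite(f"pics/{n}0.png",r["color"]); print(n,r["K"],r["D"],r["R"],r["t"])
s=ctrl.get_state();print(s)
E
```

```text
pics
scene [[474.22925264   0.         257.60292073]
 [  0.         474.22925264 189.84139623]
 [  0.           0.           1.        ]] [0.06145534 0.         0.         0.         0.        ] [[ 0.82423526 -0.56611056 -0.01245298]
 [-0.28236068 -0.39184468 -0.87563131]
 [ 0.49082449  0.72524243 -0.48281957]] [-0.36740789  0.26651496  0.58011986]
top [[483.17279487   0.         249.38204068]
 [  0.         483.17279487 185.78272025]
 [  0.           0.           1.        ]] [-0.15341467  0.          0.          0.          0.        ] [[ 0.01865943 -0.99950031  0.02551402]
 [-0.98074482 -0.02325902 -0.19390364]
 [ 0.19440017 -0.02140461 -0.98068875]] [0.09055372 0.51458035 1.01546177]
{'time': 0.1, 'qpos': array([-1.30500765e+00,  2.87088226e-01,  1.57800718e+00,  1.79916126e-06,
        1.27862362e+00, -1.49992747e-01]), 'dq': array([ 0.00035318, -0.00262514, -0.00132697, -0.00289058,  0.00032312,
        0.00020892]), 'joint_efforts': array([ 7.11001758e-04, -4.07299805e+01, -2.93699026e+01, -1.02775618e-04,
        3.42037354e-03, -1.03182478e-05]), 'eef_pos': array([ 0.27251133, -0.61690195,  0.23009076]), 'tcp_rot': array([ 9.78467941e-01,  2.06396119e-01, -6.06623179e-05, -1.06145665e-03]), 'contact_force': array([-0.2196503 , -0.4483638 ,  0.01605209]), 'wrist_torque': array([0.00866675, 0.03014361, 0.03863803]), 'finger_force': 0.0, 'opening': 1.0054625031233293}
```

View pics/scene0.png

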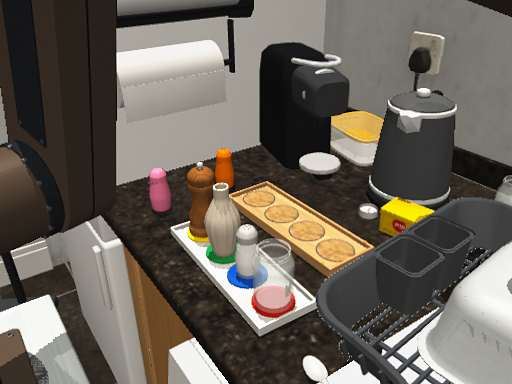

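View pics/top0.png

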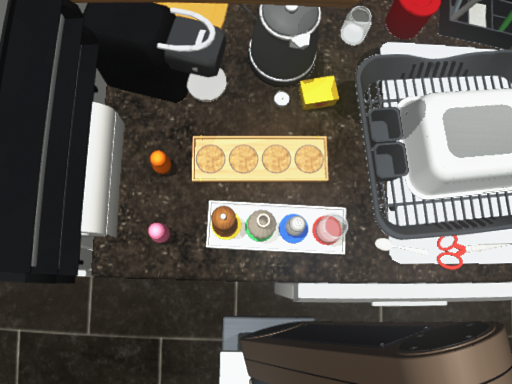

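The scene has the old white rack in front (top view around 277,228) and the empty wooden rack behind it (260,159). From left to right they are mill (224,218), vase (262,222), salt (296,226) and jar (328,230).

Candidates for the salt shaker in the top view:
- clear/grey one at (296,226) on the blue coaster
- orange one at (160,162)
- pink one at (158,232)

I choose the one on blue.

```bash
cat > h.py <<'E'
from plant import ctrl, optics
import cv2, numpy as np
from scipy.spatial.transform import Rotation as Ro
def ray(r,uv,z):
    uv=np.asarray(uv,float).reshape(-1,1,2)
    n=cv2.undistortPoints(uv,r["K"],r["D"])[:,0]
    d=np.c_[n,np.ones(len(n))]@r["R"]; c=-r["R"].T@r["t"]
    return c+d*((z-c[2])/d[:,2])[:,None]
def proj(r,X):
    return cv2.projectPoints(np.asarray(X,float).reshape(-1,3),cv2.Rodrigues(r["R"])[0],r["t"],r["K"],r["D"])[0][:,0]
def rackpts(p,yaw,pts):
    c,s=np.cos(yaw),np.sin(yaw); pts=np.asarray(pts,float)
    return np.c_[p[0]+c*pts[:,0]-s*pts[:,1],p[1]+s*pts[:,0]+c*pts[:,1],pts[:,2]]
E
cat > m.py <<'E'
from h import *
r=optics.read_camera("top"); im=r["color"]; hsv=cv2.cvtColor(im,cv2.COLOR_BGR2HSV)
print("cam",-r["R"].T@r["t"])
roi={"old":((200,195,355,262),(0,0,170),(180,50,255),.017),"new":((183,128,336,190),(8,50,120),(28,220,255),.021)}
out=cv2.resize(im[120:270,140:370],None,fx=3.4,fy=3.4,interpolation=cv2.INTER_CUBIC)
for n,((a,b,c,d),lo,hi,z) in roi.items():
    m=cv2.inRange(hsv,lo,hi); k=np.zeros_like(m); k[b:d,a:c]=m[b:d,a:c]
    k=cv2.morphologyEx(k,cv2.MORPH_OPEN,np.ones((2,2)))
    cs,_=cv2.findContours(k,cv2.RETR_EXTERNAL,cv2.CHAIN_APPROX_NONE); q=max(cs,key=cv2.contourArea)[:,0]
    P=ray(r,q,z)[:,:2]; (cx,cy),(w,h),ang=cv2.minAreaRect((P*1000).astype(np.float32))
    yaw=(ang+45)%90-45; print(n,cx,cy,w,h,yaw)
    p=(cx/1000,cy/1000); yw=np.radians(yaw)
    f=.012
    slots=rackpts(p,yw,[(0,y,f) for y in(.114,.038,-.038,-.114)]); print(slots.round(4).tolist())
    for X in list(slots)+list(rackpts(p,yw,[(sx*.053,sy*.156,z) for sx in(1,-1) for sy in (1,-1)])):
        u=(proj(r,X)[0]-[140,120])*3.4+1.7; cv2.circle(out,tuple(u.astype(int)),3,(255,0,255),1)
cv2.imwrite("pics/crop1.png",out)
E
python3 m.py
```

```text
cam [0.30557639 0.12421267 1.09332054]
old 424.3138732910156 34.958770751953125 312.9706115722656 106.23653411865234 -1.90289306640625
[[0.4281, 0.1489, 0.012], [0.4256, 0.0729, 0.012], [0.4231, -0.003, 0.012], [0.4205, -0.079, 0.012]]
new 581.7694091796875 75.67196655273438 108.56758117675781 312.5584411621094 1.3591487407684326
[[0.5791, 0.1896, 0.012], [0.5809, 0.1137, 0.012], [0.5827, 0.0377, 0.012], [0.5845, -0.0383, 0.012]]
```

View pics/crop1.png

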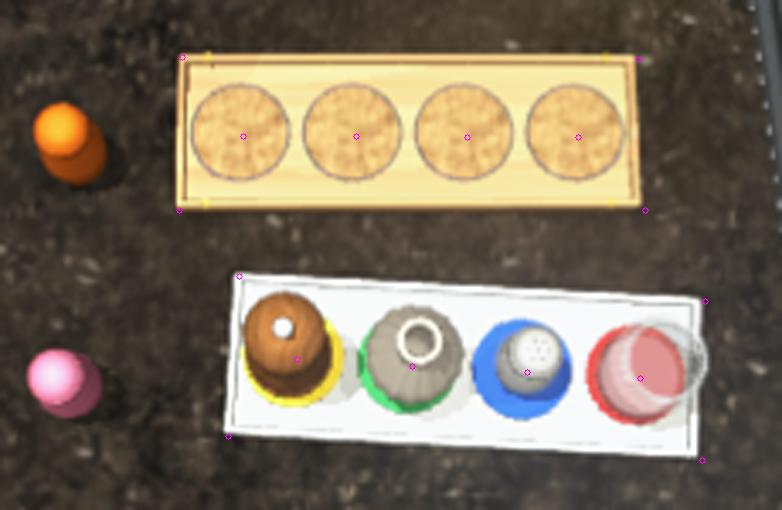

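```bash
sed -i '/MORPH_OPEN/d' m.py; python3 m.py
python3 - <<'E'
from h import *
r=optics.read_camera("top")
f=lambda z:(np.array(z,float)+.5)/3.4-.5+[140,120]
D=ray(r,f([(240,132),(352.5,132.5),(464,132),(575,132)]),.012); print("discs",D.round(4).tolist(), D.mean(0))
print("coast",ray(r,f([(522,369),(635,374)]),.012).round(4).tolist())
# tops
for n,z,h in(("mill",(282,328),.152),("vase",(420,341),.142),("salt",(536,346),.10),("jar",(667,363),.109)): print(n,ray(r,f([z]),h)[0].round(4))
s=ctrl.get_state(); print(Ro.from_quat(s["tcp_rot"]).as_matrix().round(3))
E
```

```text
cam [0.30557639 0.12421267 1.09332054]
old 426.485107421875 36.003211975097656 315.5235595703125 106.28657531738281 -1.8956222534179688
[[0.4303, 0.1499, 0.012], [0.4277, 0.074, 0.012], [0.4252, -0.002, 0.012], [0.4227, -0.0779, 0.012]]
new 584.0803833007812 78.02660369873047 108.67133331298828 312.6862487792969 1.3600786924362183
[[0.5814, 0.192, 0.012], [0.5832, 0.116, 0.012], [0.585, 0.04, 0.012], [0.5868, -0.0359, 0.012]]
discs [[0.582, 0.1921, 0.012], [0.5835, 0.1158, 0.012], [0.5858, 0.04, 0.012], [0.5878, -0.0361, 0.012]] [0.58477438 0.07794458 0.012     ]
coast [[0.4249, 0.0001, 0.012], [0.4229, -0.0756, 0.012]]
mill [0.4303 0.1551 0.152 ]
vase [0.4258 0.0748 0.142 ]
salt [0.4294 0.0016 0.1   ]
jar [ 0.4194 -0.0774  0.109 ]
[[ 0.915  0.404 -0.   ]
 [ 0.404 -0.915  0.001]
 [ 0.    -0.001 -1.   ]]
```

```bash
python3 -m creep '[{"rz":-6.6,"grip":1},{"rz":-6.6,"grip":1},{"rz":-6.6,"grip":1},{"rz":-6.6,"grip":1},{"rz":-6.6,"grip":1},{"rz":-6.6,"grip":1},{"rz":-6.6,"grip":1},{"rz":-6.6,"grip":1},{"rz":-6.6,"grip":1},{"rz":-6.6,"grip":1}]' 30
```

```text
$[0]: bad value
```

```bash
python3 -m creep '[{"x":0,"y":0,"z":0,"rx":0,"ry":0,"rz":-6.6,"grip":1},{"x":0,"y":0,"z":0,"rx":0,"ry":0,"rz":-6.6,"grip":1},{"x":0,"y":0,"z":0,"rx":0,"ry":0,"rz":-6.6,"grip":1},{"x":0,"y":0,"z":0,"rx":0,"ry":0,"rz":-6.6,"grip":1},{"x":0,"y":0,"z":0,"rx":0,"ry":0,"rz":-6.6,"grip":1},{"x":0,"y":0,"z":0,"rx":0,"ry":0,"rz":-6.6,"grip":1},{"x":0,"y":0,"z":0,"rx":0,"ry":0,"rz":-6.6,"grip":1},{"x":0,"y":0,"z":0,"rx":0,"ry":0,"rz":-6.6,"grip":1},{"x":0,"y":0,"z":0,"rx":0,"ry":0,"rz":-6.6,"grip":1},{"x":0,"y":0,"z":0,"rx":0,"ry":0,"rz":-6.6,"grip":1}]' 30
```

```text
time: 1.08
eef_pos: [0.2726, -0.6174, 0.2311]
tcp_rot: [0.706, 0.708, 0.0, -0.0]
contact_force: [0.5, 0.1, 0.2]
opening: 0.999
finger_force: 0.0
```

```bash
python3 -m creep '[{"x":38,"y":10,"z":0,"rx":0,"ry":0,"rz":0,"grip":1},{"x":38,"y":10,"z":0,"rx":0,"ry":0,"rz":0,"grip":1},{"x":38,"y":10,"z":0,"rx":0,"ry":0,"rz":0,"grip":1},{"x":38,"y":10,"z":0,"rx":0,"ry":0,"rz":0,"grip":1},{"x":38,"y":10,"z":0,"rx":0,"ry":0,"rz":0,"grip":1},{"x":38,"y":10,"z":0,"rx":0,"ry":0,"rz":0,"grip":1},{"x":38,"y":10,"z":0,"rx":0,"ry":0,"rz":0,"grip":1},{"x":38,"y":10,"z":0,"rx":0,"ry":0,"rz":0,"grip":1},{"x":38,"y":10,"z":0,"rx":0,"ry":0,"rz":0,"grip":1},{"x":38,"y":10,"z":0,"rx":0,"ry":0,"rz":0,"grip":1}]'
python3 -m creep '[{"x":30,"y":9,"z":0,"rx":0,"ry":0,"rz":0,"grip":1},{"x":30,"y":9,"z":0,"rx":0,"ry":0,"rz":0,"grip":1},{"x":30,"y":9,"z":0,"rx":0,"ry":0,"rz":0,"grip":1},{"x":30,"y":9,"z":0,"rx":0,"ry":0,"rz":0,"grip":1},{"x":20,"y":7,"z":0,"rx":0,"ry":0,"rz":0,"grip":1},{"x":20,"y":6,"z":0,"rx":0,"ry":0,"rz":0,"grip":1},{"x":0,"y":0,"z":30,"rx":0,"ry":0,"rz":0,"grip":1},{"x":0,"y":0,"z":20,"rx":0,"ry":0,"rz":0,"grip":1},{"x":0,"y":0,"z":20,"rx":0,"ry":0,"rz":0,"grip":1},{"x":0,"y":0,"z":0,"rx":0,"ry":0,"rz":0,"grip":1}]'
python3 - <<'E'
from h import *
r=optics.read_camera("scene"); cv2.imwrite("pics/s2.png",cv2.resize(r["color"][120:360,90:410],None,fx=2.4,fy=2.4)); print(ctrl.get_state()["qpos"])
E
```

```text
time: 1.92
eef_pos: [0.3738, -0.2359, 0.2314]
tcp_rot: [0.708, 0.706, 0.0, 0.0]
contact_force: [1.4, 0.1, 0.4]
opening: 1.002
finger_force: 0.0
time: 2.75
eef_pos: [0.4205, -0.0764, 0.1571]
tcp_rot: [0.708, 0.706, -0.002, -0.004]
contact_force: [-0.6, 0.0, -1.0]
opening: 1.004
finger_force: 0.0
[-4.18364802e-01 -2.03775616e-01  2.22053165e+00  1.29029402e-05
  1.13004301e+00 -4.15578976e-01]
```

View pics/s2.png

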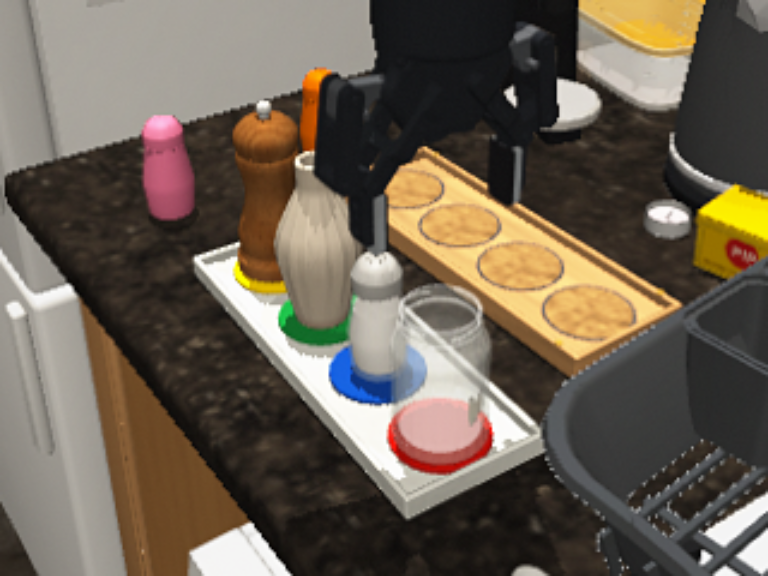

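Run:
```python
from h import *
r=optics.read_camera("scene")
f=lambda z:(np.array(z,float)+.5)/2.4-.5+[90,120]
for n,z,h in(("mill",(264,106),.152),("salt",(377,260),.100),("jar",(441,316),.109),("blue",(377,371),.012),("red",(441,433),.012),("disc1",(410,188),.012),("disc4",(590,312),.012)): print(n,ray(r,f([z]),h)[0].round(4))
```

```text
mill [0.4275 0.1474 0.152 ]
salt [ 0.4255 -0.0019  0.1   ]
jar [ 0.4162 -0.085   0.109 ]
blue [ 0.4218 -0.0038  0.012 ]
red [ 0.4213 -0.0785  0.012 ]
disc1 [0.5833 0.189  0.012 ]
disc4 [ 0.5863 -0.0374  0.012 ]
```

```bash
python3 -m creep '[{"x":-2,"y":0.5,"z":15,"rx":0,"ry":0,"rz":0,"grip":1},{"x":0,"y":0,"z":15,"rx":0,"ry":0,"rz":0,"grip":1},{"x":0,"y":0,"z":15,"rx":0,"ry":0,"rz":0,"grip":1},{"x":0,"y":0,"z":15,"rx":0,"ry":0,"rz":0,"grip":1},{"x":0,"y":0,"z":15,"rx":0,"ry":0,"rz":0,"grip":1},{"x":0,"y":0,"z":15,"rx":0,"ry":0,"rz":0,"grip":1},{"x":0,"y":0,"z":10,"rx":0,"ry":0,"rz":0,"grip":1},{"x":0,"y":0,"z":10,"rx":0,"ry":0,"rz":0,"grip":1},{"x":0,"y":0,"z":0,"rx":0,"ry":0,"rz":0,"grip":1},{"x":0,"y":0,"z":0,"rx":0,"ry":0,"rz":0,"grip":1}]' 30
```

```text
time: 3.68
eef_pos: [0.4242, -0.0801, 0.0517]
tcp_rot: [0.708, 0.706, 0.0, 0.0]
contact_force: [0.2, 0.2, 0.5]
opening: 1.004
finger_force: 0.0
```

```bash
python3 -m creep '[{"x":0,"y":0,"z":0,"rx":0,"ry":0,"rz":0,"grip":0.7},{"x":0,"y":0,"z":0,"rx":0,"ry":0,"rz":0,"grip":0.65},{"x":0,"y":0,"z":0,"rx":0,"ry":0,"rz":0,"grip":0.6},{"x":0,"y":0,"z":0,"rx":0,"ry":0,"rz":0,"grip":0.55},{"x":0,"y":0,"z":0,"rx":0,"ry":0,"rz":0,"grip":0.5},{"x":0,"y":0,"z":0,"rx":0,"ry":0,"rz":0,"grip":0.5},{"x":0,"y":0,"z":0,"rx":0,"ry":0,"rz":0,"grip":0.5},{"x":0,"y":0,"z":0,"rx":0,"ry":0,"rz":0,"grip":0.5},{"x":0,"y":0,"z":-5,"rx":0,"ry":0,"rz":0,"grip":0.5},{"x":0,"y":0,"z":-5,"rx":0,"ry":0,"rz":0,"grip":0.5}]' 40
```

```text
time: 4.52
eef_pos: [0.4232, -0.0796, 0.061]
tcp_rot: [0.708, 0.706, -0.0, -0.001]
contact_force: [-0.5, -0.1, -4.6]
opening: 0.713
finger_force: 45.1
```

```bash
python3 -m creep '[{"x":0,"y":0,"z":-10,"rx":0,"ry":0,"rz":0,"grip":0.5},{"x":0,"y":0,"z":-15,"rx":0,"ry":0,"rz":0,"grip":0.5},{"x":0,"y":0,"z":-15,"rx":0,"ry":0,"rz":0,"grip":0.5},{"x":3,"y":10,"z":0,"rx":0,"ry":0,"rz":0,"grip":0.5},{"x":5,"y":25,"z":0,"rx":0,"ry":0,"rz":0,"grip":0.5},{"x":8,"y":30,"z":0,"rx":0,"ry":0,"rz":0,"grip":0.5},{"x":8,"y":30,"z":0,"rx":0,"ry":0,"rz":0,"grip":0.5},{"x":8,"y":30,"z":0,"rx":0,"ry":0,"rz":0,"grip":0.5},{"x":6,"y":25,"z":0,"rx":0,"ry":0,"rz":0,"grip":0.5},{"x":4,"y":14,"z":0,"rx":0,"ry":0,"rz":0,"grip":0.5}]'
python3 - <<'E'
from h import *
r=optics.read_camera("scene"); cv2.imwrite("pics/s3.png",cv2.resize(r["color"][120:360,90:410],None,fx=2.4,fy=2.4)); print(ctrl.get_state()["eef_pos"])
E
```

```text
time: 5.35
eef_pos: [0.5911, -0.0374, 0.1008]
tcp_rot: [0.708, 0.706, 0.001, 0.001]
contact_force: [-0.3, -0.9, -3.9]
opening: 0.712
finger_force: 45.3
[ 0.5926197  -0.03714004  0.10117797]
```

View pics/s3.png

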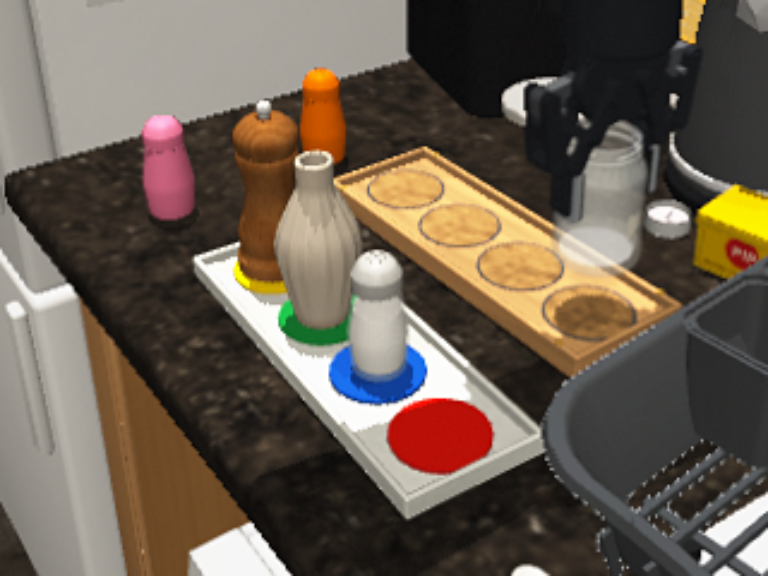

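The jar is held upright over disc 4, at about (590,245) in the crop. Next I lower it.

```bash
python3 -m creep '[{"x":0,"y":-3,"z":10,"rx":0,"ry":0,"rz":0,"grip":0.5},{"x":0,"y":-2.5,"z":12,"rx":0,"ry":0,"rz":0,"grip":0.5},{"x":0,"y":0,"z":8,"rx":0,"ry":0,"rz":0,"grip":0.5},{"x":0,"y":0,"z":6,"rx":0,"ry":0,"rz":0,"grip":0.5},{"x":0,"y":0,"z":4,"rx":0,"ry":0,"rz":0,"grip":0.5},{"x":0,"y":0,"z":3,"rx":0,"ry":0,"rz":0,"grip":0.5},{"x":0,"y":0,"z":2,"rx":0,"ry":0,"rz":0,"grip":0.5},{"x":0,"y":0,"z":1,"rx":0,"ry":0,"rz":0,"grip":0.5},{"x":0,"y":0,"z":0,"rx":0,"ry":0,"rz":0,"grip":0.5},{"x":0,"y":0,"z":0,"rx":0,"ry":0,"rz":0,"grip":0.5}]'
```

```text
time: 6.23
eef_pos: [0.5828, -0.0385, 0.0558]
tcp_rot: [0.708, 0.706, 0.0, 0.0]
contact_force: [-0.5, -0.0, -4.0]
opening: 0.711
finger_force: 45.4
```

```bash
python3 -m creep '[{"x":1.5,"y":4,"z":1,"rx":0,"ry":0,"rz":0,"grip":0.5},{"x":0,"y":0,"z":1,"rx":0,"ry":0,"rz":0,"grip":0.5},{"x":0,"y":0,"z":1,"rx":0,"ry":0,"rz":0,"grip":0.5},{"x":0,"y":0,"z":1,"rx":0,"ry":0,"rz":0,"grip":0.5},{"x":0,"y":0,"z":0,"rx":0,"ry":0,"rz":0,"grip":0.5},{"x":0,"y":0,"z":0,"rx":0,"ry":0,"rz":0,"grip":0.5},{"x":0,"y":0,"z":0,"rx":0,"ry":0,"rz":0,"grip":0.5},{"x":0,"y":0,"z":0,"rx":0,"ry":0,"rz":0,"grip":0.5},{"x":0,"y":0,"z":0,"rx":0,"ry":0,"rz":0,"grip":0.5},{"x":0,"y":0,"z":0,"rx":0,"ry":0,"rz":0,"grip":0.5}]'
```

```text
time: 7.07
eef_pos: [0.5871, -0.0369, 0.0526]
tcp_rot: [0.708, 0.706, 0.0, 0.0]
contact_force: [-2.0, 1.7, 6.3]
opening: 0.713
finger_force: 46.3
```

```bash
python3 -m creep '[{"x":0,"y":0,"z":0,"rx":0,"ry":0,"rz":0,"grip":0.8},{"x":0,"y":0,"z":0,"rx":0,"ry":0,"rz":0,"grip":0.9},{"x":0,"y":0,"z":0,"rx":0,"ry":0,"rz":0,"grip":1},{"x":0,"y":0,"z":0,"rx":0,"ry":0,"rz":0,"grip":1},{"x":0,"y":0,"z":-5,"rx":0,"ry":0,"rz":0,"grip":1},{"x":0,"y":0,"z":-15,"rx":0,"ry":0,"rz":0,"grip":1},{"x":0,"y":0,"z":-25,"rx":0,"ry":0,"rz":0,"grip":1},{"x":0,"y":0,"z":-25,"rx":0,"ry":0,"rz":0,"grip":1},{"x":0,"y":0,"z":-25,"rx":0,"ry":0,"rz":0,"grip":1},{"x":0,"y":0,"z":-15,"rx":0,"ry":0,"rz":0,"grip":1}]'
python3 -m creep '[{"x":2,"y":-10,"z":0,"rx":0,"ry":0,"rz":0,"grip":1},{"x":5,"y":-20,"z":0,"rx":0,"ry":0,"rz":0,"grip":1},{"x":6,"y":-30,"z":0,"rx":0,"ry":0,"rz":0,"grip":1},{"x":6,"y":-30,"z":0,"rx":0,"ry":0,"rz":0,"grip":1},{"x":6,"y":-30,"z":0,"rx":0,"ry":0,"rz":0,"grip":1},{"x":6,"y":-25,"z":0,"rx":0,"ry":0,"rz":0,"grip":1},{"x":5,"y":-15,"z":0,"rx":0,"ry":0,"rz":0,"grip":1},{"x":0,"y":0,"z":0,"rx":0,"ry":0,"rz":0,"grip":1},{"x":0,"y":0,"z":0,"rx":0,"ry":0,"rz":0,"grip":1},{"x":0,"y":0,"z":0,"rx":0,"ry":0,"rz":0,"grip":1}]'
python3 - <<'E'
from h import *
r=optics.read_camera("scene"); cv2.imwrite("pics/s4.png",cv2.resize(r["color"][120:360,90:410],None,fx=2.4,fy=2.4)); print(ctrl.get_state()["eef_pos"])
E
```

```text
time: 7.9
eef_pos: [0.5878, -0.0372, 0.1649]
tcp_rot: [0.708, 0.706, 0.001, 0.002]
contact_force: [-0.1, 0.0, 0.4]
opening: 1.0
finger_force: 0.0
time: 8.73
eef_pos: [0.4269, -0.0006, 0.1611]
tcp_rot: [0.708, 0.706, 0.0, 0.0]
contact_force: [0.7, 0.6, 0.7]
opening: 0.999
finger_force: 0.0
[ 0.42722523 -0.0007233   0.16129814]
```

View pics/s4.png

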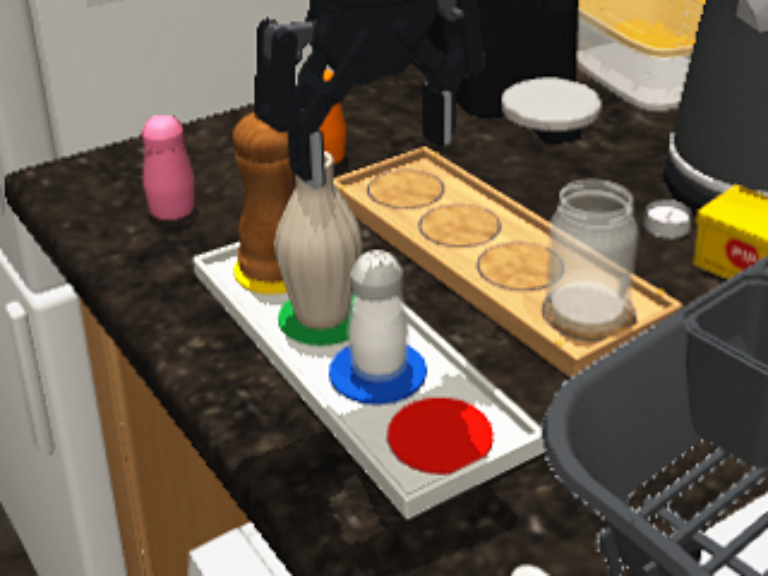

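The jar stands on disc 4 (590,307 in the crop) and the gripper is over the salt shaker (377,262). Next I take the salt.

```bash
python3 -m creep '[{"x":-1,"y":-1,"z":10,"rx":0,"ry":0,"rz":0,"grip":1},{"x":0,"y":-1,"z":15,"rx":0,"ry":0,"rz":0,"grip":1},{"x":0,"y":0,"z":18,"rx":0,"ry":0,"rz":0,"grip":1},{"x":0,"y":0,"z":18,"rx":0,"ry":0,"rz":0,"grip":1},{"x":0,"y":0,"z":18,"rx":0,"ry":0,"rz":0,"grip":1},{"x":0,"y":0,"z":15,"rx":0,"ry":0,"rz":0,"grip":1},{"x":0,"y":0,"z":10,"rx":0,"ry":0,"rz":0,"grip":1},{"x":0,"y":0,"z":4,"rx":0,"ry":0,"rz":0,"grip":1},{"x":0,"y":0,"z":0,"rx":0,"ry":0,"rz":0,"grip":1},{"x":0,"y":0,"z":0,"rx":0,"ry":0,"rz":0,"grip":0.9}]'
python3 -m creep '[{"x":0,"y":0,"z":0,"rx":0,"ry":0,"rz":0,"grip":0.7},{"x":0,"y":0,"z":0,"rx":0,"ry":0,"rz":0,"grip":0.6},{"x":0,"y":0,"z":0,"rx":0,"ry":0,"rz":0,"grip":0.55},{"x":0,"y":0,"z":0,"rx":0,"ry":0,"rz":0,"grip":0.5},{"x":0,"y":0,"z":0,"rx":0,"ry":0,"rz":0,"grip":0.45},{"x":0,"y":0,"z":0,"rx":0,"ry":0,"rz":0,"grip":0.35},{"x":0,"y":0,"z":0,"rx":0,"ry":0,"rz":0,"grip":0.3},{"x":0,"y":0,"z":0,"rx":0,"ry":0,"rz":0,"grip":0.3},{"x":0,"y":0,"z":0,"rx":0,"ry":0,"rz":0,"grip":0.3},{"x":0,"y":0,"z":0,"rx":0,"ry":0,"rz":0,"grip":0.3}]'
```

```text
time: 9.62
eef_pos: [0.425, -0.0016, 0.0535]
tcp_rot: [0.708, 0.706, 0.0, 0.0]
contact_force: [-0.1, -0.3, 0.4]
opening: 0.904
finger_force: 0.0
time: 10.45
eef_pos: [0.4255, -0.0016, 0.0543]
tcp_rot: [0.708, 0.706, 0.001, 0.001]
contact_force: [0.1, 1.0, 5.8]
opening: 0.425
finger_force: 39.5
```

Run:
```python
from h import *
r=optics.read_camera("scene"); cv2.imwrite("pics/s5.png",cv2.resize(r["color"][190:310,190:310],None,fx=5,fy=5)); print(ctrl.get_state())
```

```text
{'time': 10.5, 'qpos': array([-2.43269576e-01, -3.67934116e-02,  2.29554157e+00,  9.48535194e-05,
        8.80899926e-01, -2.40222576e-01]), 'dq': array([ 0.00047762, -0.00015552,  0.00074912,  0.00099667,  0.00044889,
        0.00060381]), 'joint_efforts': array([-7.33907917e-02, -1.94166130e+01, -2.06727594e+01, -5.79325121e-02,
       -2.29577412e-02, -9.93961963e-03]), 'eef_pos': array([ 0.42552949, -0.00163012,  0.05427373]), 'tcp_rot': array([7.08204189e-01, 7.06006998e-01, 5.34260219e-04, 8.13167846e-04]), 'contact_force': array([-0.51202477,  0.44274098,  5.4567337 ]), 'wrist_torque': array([ 0.08879339,  0.01549134, -0.03348799]), 'finger_force': 39.5311795881571, 'opening': 0.4224279591024143}
```

View pics/s5.png

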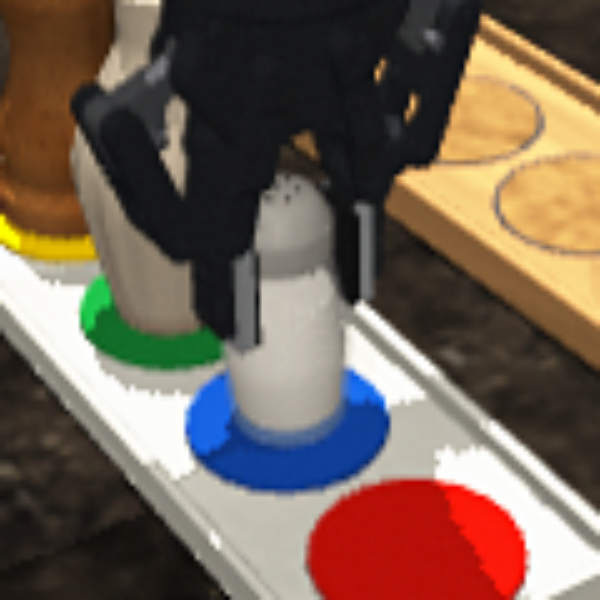

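The shaker is gripped evenly on its glass body (285,330). Now I lift and carry it.

```bash
python3 -m creep '[{"x":0,"y":0,"z":-5,"rx":0,"ry":0,"rz":0,"grip":0.3},{"x":0,"y":0,"z":-15,"rx":0,"ry":0,"rz":0,"grip":0.3},{"x":2,"y":0,"z":-20,"rx":0,"ry":0,"rz":0,"grip":0.3},{"x":5,"y":15,"z":0,"rx":0,"ry":0,"rz":0,"grip":0.3},{"x":6,"y":25,"z":0,"rx":0,"ry":0,"rz":0,"grip":0.3},{"x":7,"y":30,"z":0,"rx":0,"ry":0,"rz":0,"grip":0.3},{"x":7,"y":30,"z":0,"rx":0,"ry":0,"rz":0,"grip":0.3},{"x":7,"y":30,"z":0,"rx":0,"ry":0,"rz":0,"grip":0.3},{"x":6,"y":20,"z":0,"rx":0,"ry":0,"rz":0,"grip":0.3},{"x":0,"y":9.5,"z":0,"rx":0,"ry":0,"rz":0,"grip":0.3}]'
python3 -m creep '[{"x":0,"y":0,"z":0,"rx":0,"ry":0,"rz":0,"grip":0.3},{"x":0,"y":0,"z":0,"rx":0,"ry":0,"rz":0,"grip":0.3},{"x":0,"y":0,"z":8,"rx":0,"ry":0,"rz":0,"grip":0.3},{"x":0,"y":0,"z":10,"rx":0,"ry":0,"rz":0,"grip":0.3},{"x":0,"y":0,"z":8,"rx":0,"ry":0,"rz":0,"grip":0.3},{"x":0,"y":0,"z":5,"rx":0,"ry":0,"rz":0,"grip":0.3},{"x":0,"y":0,"z":3,"rx":0,"ry":0,"rz":0,"grip":0.3},{"x":0,"y":0,"z":2,"rx":0,"ry":0,"rz":0,"grip":0.3},{"x":0,"y":0,"z":0,"rx":0,"ry":0,"rz":0,"grip":0.3},{"x":0,"y":0,"z":0,"rx":0,"ry":0,"rz":0,"grip":0.3}]'
```

```text
time: 11.33
eef_pos: [0.5857, 0.0389, 0.0927]
tcp_rot: [0.708, 0.706, -0.0, -0.0]
contact_force: [-0.8, -0.1, -0.2]
opening: 0.422
finger_force: 39.7
time: 12.17
eef_pos: [0.5844, 0.0381, 0.0575]
tcp_rot: [0.708, 0.706, 0.0, 0.0]
contact_force: [0.5, -0.1, -0.2]
opening: 0.427
finger_force: 39.8
```

```bash
python3 -m creep '[{"x":0.5,"y":1,"z":1,"rx":0,"ry":0,"rz":0,"grip":0.3},{"x":0,"y":0,"z":1,"rx":0,"ry":0,"rz":0,"grip":0.3},{"x":0,"y":0,"z":1,"rx":0,"ry":0,"rz":0,"grip":0.3},{"x":0,"y":0,"z":0.5,"rx":0,"ry":0,"rz":0,"grip":0.3},{"x":0,"y":0,"z":0,"rx":0,"ry":0,"rz":0,"grip":0.3},{"x":0,"y":0,"z":0,"rx":0,"ry":0,"rz":0,"grip":0.3},{"x":0,"y":0,"z":0,"rx":0,"ry":0,"rz":0,"grip":0.3},{"x":0,"y":0,"z":0,"rx":0,"ry":0,"rz":0,"grip":0.3},{"x":0,"y":0,"z":0,"rx":0,"ry":0,"rz":0,"grip":0.3},{"x":0,"y":0,"z":0,"rx":0,"ry":0,"rz":0,"grip":0.3}]'
```

```text
time: 13.0
eef_pos: [0.5856, 0.0385, 0.0543]
tcp_rot: [0.708, 0.706, 0.0, 0.0]
contact_force: [-0.6, 0.6, 4.3]
opening: 0.423
finger_force: 40.4
```

```bash
python3 -m creep '[{"x":0,"y":0,"z":0,"rx":0,"ry":0,"rz":0,"grip":0.5},{"x":0,"y":0,"z":0,"rx":0,"ry":0,"rz":0,"grip":0.65},{"x":0,"y":0,"z":0,"rx":0,"ry":0,"rz":0,"grip":0.8},{"x":0,"y":0,"z":0,"rx":0,"ry":0,"rz":0,"grip":0.9},{"x":0,"y":0,"z":-5,"rx":0,"ry":0,"rz":0,"grip":1},{"x":0,"y":0,"z":-15,"rx":0,"ry":0,"rz":0,"grip":1},{"x":0,"y":0,"z":-25,"rx":0,"ry":0,"rz":0,"grip":1},{"x":0,"y":0,"z":-27,"rx":0,"ry":0,"rz":0,"grip":1},{"x":0,"y":0,"z":-27,"rx":0,"ry":0,"rz":0,"grip":1},{"x":0,"y":0,"z":-19,"rx":0,"ry":0,"rz":0,"grip":1}]'
python3 -m creep '[{"x":2,"y":-10,"z":0,"rx":0,"ry":0,"rz":0,"grip":1},{"x":5,"y":-20,"z":0,"rx":0,"ry":0,"rz":0,"grip":1},{"x":6,"y":-30,"z":0,"rx":0,"ry":0,"rz":0,"grip":1},{"x":6,"y":-30,"z":0,"rx":0,"ry":0,"rz":0,"grip":1},{"x":6,"y":-30,"z":0,"rx":0,"ry":0,"rz":0,"grip":1},{"x":6,"y":-25,"z":0,"rx":0,"ry":0,"rz":0,"grip":1},{"x":4.5,"y":-14,"z":0,"rx":0,"ry":0,"rz":0,"grip":1},{"x":0,"y":0,"z":0,"rx":0,"ry":0,"rz":0,"grip":1},{"x":0,"y":0,"z":0,"rx":0,"ry":0,"rz":0,"grip":1},{"x":0,"y":0,"z":0,"rx":0,"ry":0,"rz":0,"grip":1}]'
python3 - <<'E'
from h import *
r=optics.read_camera("scene"); cv2.imwrite("pics/s6.png",cv2.resize(r["color"][120:360,90:410],None,fx=2.4,fy=2.4)); print(ctrl.get_state()["eef_pos"])
E
```

```text
time: 13.83
eef_pos: [0.5861, 0.0385, 0.175]
tcp_rot: [0.708, 0.706, 0.001, 0.001]
contact_force: [1.2, -0.9, -0.0]
opening: 1.002
finger_force: 0.0
time: 14.67
eef_pos: [0.4267, 0.0744, 0.1717]
tcp_rot: [0.708, 0.706, 0.0, 0.0]
contact_force: [-0.1, -1.0, 0.8]
opening: 0.999
finger_force: 0.0
[0.42696821 0.07431927 0.17181435]
```

View pics/s6.png

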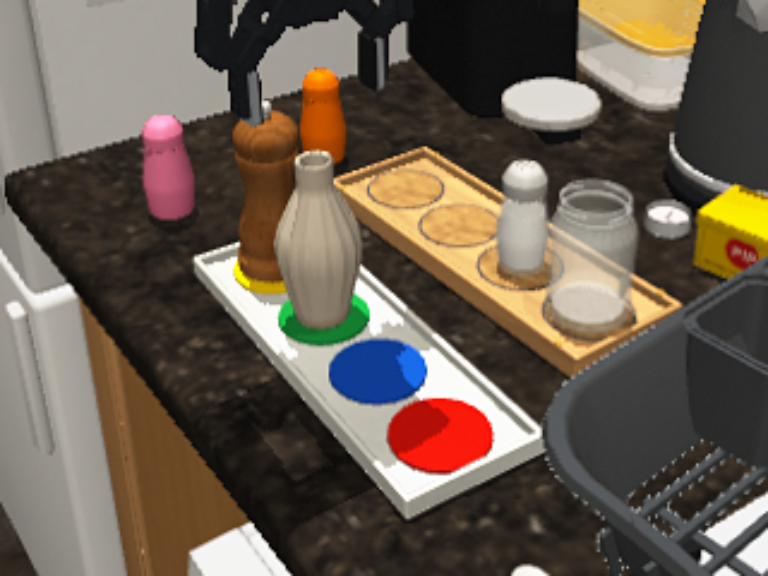

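The salt stands on disc 3 (520,265 in the crop). The gripper is over the vase, which I take next.

```bash
python3 -m creep '[{"x":0,"y":0,"z":10,"rx":0,"ry":0,"rz":0,"grip":1},{"x":0,"y":0,"z":15,"rx":0,"ry":0,"rz":0,"grip":1},{"x":0,"y":0,"z":15,"rx":0,"ry":0,"rz":0,"grip":1},{"x":0,"y":0,"z":15,"rx":0,"ry":0,"rz":0,"grip":1},{"x":0,"y":0,"z":15,"rx":0,"ry":0,"rz":0,"grip":1},{"x":0,"y":0,"z":12,"rx":0,"ry":0,"rz":0,"grip":1},{"x":0,"y":0,"z":10,"rx":0,"ry":0,"rz":0,"grip":1},{"x":0,"y":0,"z":4,"rx":0,"ry":0,"rz":0,"grip":1},{"x":0,"y":0,"z":0,"rx":0,"ry":0,"rz":0,"grip":1},{"x":0,"y":0,"z":0,"rx":0,"ry":0,"rz":0,"grip":0.9}]'
python3 -m creep '[{"x":0,"y":0,"z":0,"rx":0,"ry":0,"rz":0,"grip":0.8},{"x":0,"y":0,"z":0,"rx":0,"ry":0,"rz":0,"grip":0.7},{"x":0,"y":0,"z":0,"rx":0,"ry":0,"rz":0,"grip":0.65},{"x":0,"y":0,"z":0,"rx":0,"ry":0,"rz":0,"grip":0.6},{"x":0,"y":0,"z":0,"rx":0,"ry":0,"rz":0,"grip":0.55},{"x":0,"y":0,"z":0,"rx":0,"ry":0,"rz":0,"grip":0.5},{"x":0,"y":0,"z":0,"rx":0,"ry":0,"rz":0,"grip":0.4},{"x":0,"y":0,"z":0,"rx":0,"ry":0,"rz":0,"grip":0.4},{"x":0,"y":0,"z":0,"rx":0,"ry":0,"rz":0,"grip":0.4},{"x":0,"y":0,"z":0,"rx":0,"ry":0,"rz":0,"grip":0.4}]' 40
```

```text
time: 15.55
eef_pos: [0.4267, 0.0745, 0.0758]
tcp_rot: [0.708, 0.706, -0.0, -0.0]
contact_force: [0.1, 0.2, 0.0]
opening: 0.902
finger_force: 0.0
time: 16.38
eef_pos: [0.4267, 0.0746, 0.0774]
tcp_rot: [0.708, 0.706, 0.0, 0.0]
contact_force: [-3.6, -0.5, 5.9]
opening: 0.659
finger_force: 40.6
```

```bash
python3 -m creep '[{"x":0,"y":0,"z":-5,"rx":0,"ry":0,"rz":0,"grip":0.4},{"x":0,"y":0,"z":-10,"rx":0,"ry":0,"rz":0,"grip":0.4},{"x":0,"y":0,"z":-15,"rx":0,"ry":0,"rz":0,"grip":0.4},{"x":0,"y":0,"z":-10,"rx":0,"ry":0,"rz":0,"grip":0.4},{"x":2,"y":10,"z":0,"rx":0,"ry":0,"rz":0,"grip":0.4},{"x":5,"y":18,"z":0,"rx":0,"ry":0,"rz":0,"grip":0.4},{"x":6,"y":22,"z":0,"rx":0,"ry":0,"rz":0,"grip":0.4},{"x":7,"y":25,"z":0,"rx":0,"ry":0,"rz":0,"grip":0.4},{"x":7,"y":25,"z":0,"rx":0,"ry":0,"rz":0,"grip":0.4},{"x":6,"y":25,"z":0,"rx":0,"ry":0,"rz":0,"grip":0.4}]'
python3 -m creep '[{"x":5,"y":20,"z":0,"rx":0,"ry":0,"rz":0,"grip":0.4},{"x":2,"y":11,"z":0,"rx":0,"ry":0,"rz":0,"grip":0.4},{"x":0,"y":0,"z":0,"rx":0,"ry":0,"rz":0,"grip":0.4},{"x":0,"y":0,"z":5,"rx":0,"ry":0,"rz":0,"grip":0.4},{"x":0,"y":0,"z":8,"rx":0,"ry":0,"rz":0,"grip":0.4},{"x":0,"y":0,"z":8,"rx":0,"ry":0,"rz":0,"grip":0.4},{"x":0,"y":0,"z":6,"rx":0,"ry":0,"rz":0,"grip":0.4},{"x":0,"y":0,"z":4,"rx":0,"ry":0,"rz":0,"grip":0.4},{"x":0,"y":0,"z":2,"rx":0,"ry":0,"rz":0,"grip":0.4},{"x":0,"y":0,"z":0,"rx":0,"ry":0,"rz":0,"grip":0.4}]'
python3 - <<'E'
from h import *
r=optics.read_camera("scene"); cv2.imwrite("pics/s7.png",cv2.resize(r["color"][120:360,90:410],None,fx=2.4,fy=2.4)); print(ctrl.get_state()["eef_pos"])
E
```

```text
time: 17.22
eef_pos: [0.5526, 0.1077, 0.1164]
tcp_rot: [0.708, 0.706, 0.0, 0.0]
contact_force: [-0.0, -0.7, -2.3]
opening: 0.661
finger_force: 41.2
time: 18.05
eef_pos: [0.5817, 0.114, 0.0819]
tcp_rot: [0.708, 0.706, -0.001, -0.001]
contact_force: [-0.7, 0.3, -1.5]
opening: 0.66
finger_force: 41.3
[0.58218574 0.11404286 0.08254836]
```

View pics/s7.png

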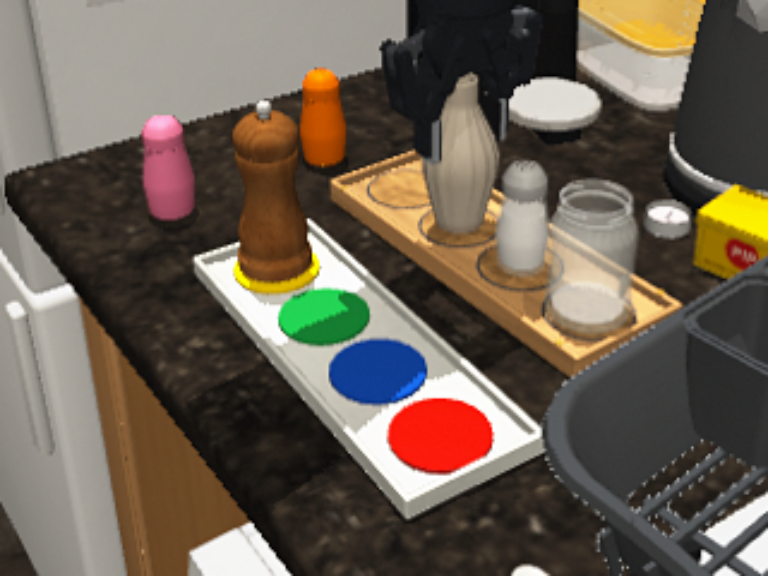

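The vase is upright and just above disc 2 (460,225). I lower it another 5 mm or so until it touches.

```bash
python3 -m creep '[{"x":0,"y":1,"z":1,"rx":0,"ry":0,"rz":0,"grip":0.4},{"x":0,"y":0,"z":1,"rx":0,"ry":0,"rz":0,"grip":0.4},{"x":0,"y":0,"z":1,"rx":0,"ry":0,"rz":0,"grip":0.4},{"x":0,"y":0,"z":1,"rx":0,"ry":0,"rz":0,"grip":0.4},{"x":0,"y":0,"z":1,"rx":0,"ry":0,"rz":0,"grip":0.4},{"x":0,"y":0,"z":0,"rx":0,"ry":0,"rz":0,"grip":0.4},{"x":0,"y":0,"z":0,"rx":0,"ry":0,"rz":0,"grip":0.4},{"x":0,"y":0,"z":0,"rx":0,"ry":0,"rz":0,"grip":0.4},{"x":0,"y":0,"z":0,"rx":0,"ry":0,"rz":0,"grip":0.4},{"x":0,"y":0,"z":0,"rx":0,"ry":0,"rz":0,"grip":0.4}]'
```

```text
time: 18.93
eef_pos: [0.5834, 0.1141, 0.0778]
tcp_rot: [0.708, 0.706, 0.0, -0.0]
contact_force: [0.6, -0.6, -0.9]
opening: 0.659
finger_force: 41.3
```

```bash
python3 -m creep '[{"x":0,"y":0,"z":0.7,"rx":0,"ry":0,"rz":0,"grip":0.4},{"x":0,"y":0,"z":0.7,"rx":0,"ry":0,"rz":0,"grip":0.4},{"x":0,"y":0,"z":0,"rx":0,"ry":0,"rz":0,"grip":0.4},{"x":0,"y":0,"z":0,"rx":0,"ry":0,"rz":0,"grip":0.4},{"x":0,"y":0,"z":0,"rx":0,"ry":0,"rz":0,"grip":0.7},{"x":0,"y":0,"z":0,"rx":0,"ry":0,"rz":0,"grip":0.8},{"x":0,"y":0,"z":0,"rx":0,"ry":0,"rz":0,"grip":0.9},{"x":0,"y":0,"z":0,"rx":0,"ry":0,"rz":0,"grip":1},{"x":0,"y":0,"z":0,"rx":0,"ry":0,"rz":0,"grip":1},{"x":0,"y":0,"z":0,"rx":0,"ry":0,"rz":0,"grip":1}]'
python3 -m creep '[{"x":0,"y":0,"z":-10,"rx":0,"ry":0,"rz":0,"grip":1},{"x":0,"y":0,"z":-20,"rx":0,"ry":0,"rz":0,"grip":1},{"x":0,"y":0,"z":-30,"rx":0,"ry":0,"rz":0,"grip":1},{"x":0,"y":0,"z":-30,"rx":0,"ry":0,"rz":0,"grip":1},{"x":3,"y":-20,"z":-12,"rx":0,"ry":0,"rz":0,"grip":1},{"x":6,"y":-30,"z":0,"rx":0,"ry":0,"rz":0,"grip":1},{"x":8,"y":-35,"z":0,"rx":0,"ry":0,"rz":0,"grip":1},{"x":8,"y":-35,"z":0,"rx":0,"ry":0,"rz":0,"grip":1},{"x":6,"y":-25,"z":0,"rx":0,"ry":0,"rz":0,"grip":1},{"x":5,"y":-9,"z":0,"rx":0,"ry":0,"rz":0,"grip":1}]'
```

```text
time: 19.77
eef_pos: [0.5835, 0.1141, 0.0763]
tcp_rot: [0.708, 0.706, 0.0, 0.0]
contact_force: [-0.4, -0.3, 0.1]
opening: 1.002
finger_force: 0.0
time: 20.6
eef_pos: [0.4265, 0.1511, 0.1785]
tcp_rot: [0.708, 0.706, -0.0, -0.0]
contact_force: [0.6, 0.1, -1.1]
opening: 0.996
finger_force: 0.0
```

Run:
```python
from h import *
for n,(a,b,c,d) in {"scene":(90,120,410,360),"top":(140,120,370,270)}.items():
    r=optics.read_camera(n); cv2.imwrite(f"pics/{n}8.png",cv2.resize(r["color"][b:d,a:c],None,fx=2.4,fy=2.4))
print(ctrl.get_state()["eef_pos"])
```

```text
[0.4288224  0.15120446 0.17913767]
```

View pics/scene8.png

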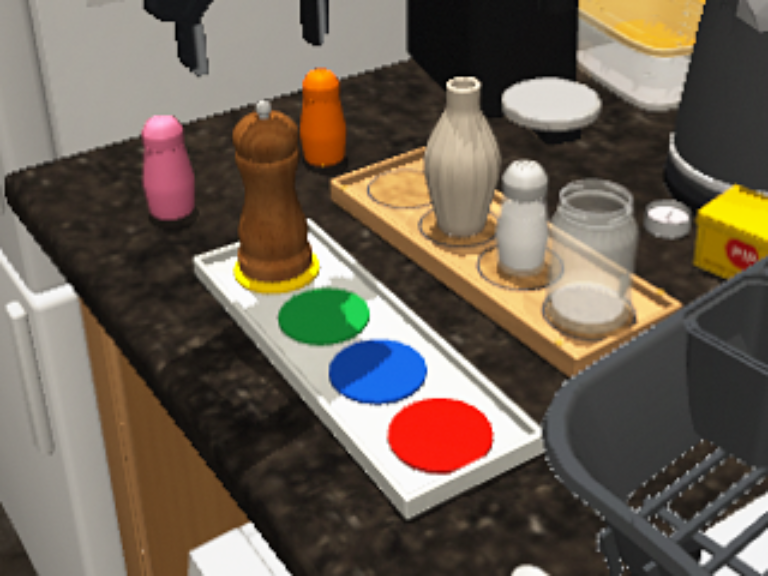

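The vase stands on disc 2 (462,220). Now the mill.

```bash
python3 -m creep '[{"x":-1,"y":0,"z":10,"rx":0,"ry":0,"rz":0,"grip":1},{"x":0,"y":0,"z":15,"rx":0,"ry":0,"rz":0,"grip":1},{"x":0,"y":0,"z":15,"rx":0,"ry":0,"rz":0,"grip":1},{"x":0,"y":0,"z":15,"rx":0,"ry":0,"rz":0,"grip":1},{"x":0,"y":0,"z":12,"rx":0,"ry":0,"rz":0,"grip":1},{"x":0,"y":0,"z":6,"rx":0,"ry":0,"rz":0,"grip":1},{"x":0,"y":0,"z":3,"rx":0,"ry":0,"rz":0,"grip":1},{"x":0,"y":0,"z":0,"rx":0,"ry":0,"rz":0,"grip":1},{"x":0,"y":0,"z":0,"rx":0,"ry":0,"rz":0,"grip":0.9},{"x":0,"y":0,"z":0,"rx":0,"ry":0,"rz":0,"grip":0.8}]'
python3 -m creep '[{"x":0,"y":0,"z":0,"rx":0,"ry":0,"rz":0,"grip":0.75},{"x":0,"y":0,"z":0,"rx":0,"ry":0,"rz":0,"grip":0.7},{"x":0,"y":0,"z":0,"rx":0,"ry":0,"rz":0,"grip":0.65},{"x":0,"y":0,"z":0,"rx":0,"ry":0,"rz":0,"grip":0.6},{"x":0,"y":0,"z":0,"rx":0,"ry":0,"rz":0,"grip":0.55},{"x":0,"y":0,"z":0,"rx":0,"ry":0,"rz":0,"grip":0.5},{"x":0,"y":0,"z":0,"rx":0,"ry":0,"rz":0,"grip":0.4},{"x":0,"y":0,"z":0,"rx":0,"ry":0,"rz":0,"grip":0.35},{"x":0,"y":0,"z":0,"rx":0,"ry":0,"rz":0,"grip":0.35},{"x":0,"y":0,"z":0,"rx":0,"ry":0,"rz":0,"grip":0.35}]' 60
```

```text
time: 21.53
eef_pos: [0.4305, 0.1496, 0.1032]
tcp_rot: [0.708, 0.706, 0.001, 0.001]
contact_force: [0.4, 0.4, 0.1]
opening: 0.805
finger_force: 0.0
time: 22.37
eef_pos: [0.4303, 0.1496, 0.1032]
tcp_rot: [0.708, 0.706, 0.001, 0.0]
contact_force: [0.0, 0.3, 4.6]
opening: 0.536
finger_force: 60.8
```

```bash
python3 -m creep '[{"x":0,"y":0,"z":-5,"rx":0,"ry":0,"rz":0,"grip":0.35},{"x":0,"y":0,"z":-10,"rx":0,"ry":0,"rz":0,"grip":0.35},{"x":0,"y":0,"z":-15,"rx":0,"ry":0,"rz":0,"grip":0.35},{"x":2,"y":0,"z":-10,"rx":0,"ry":0,"rz":0,"grip":0.35},{"x":5,"y":10,"z":0,"rx":0,"ry":0,"rz":0,"grip":0.35},{"x":6,"y":18,"z":0,"rx":0,"ry":0,"rz":0,"grip":0.35},{"x":7,"y":22,"z":0,"rx":0,"ry":0,"rz":0,"grip":0.35},{"x":7,"y":25,"z":0,"rx":0,"ry":0,"rz":0,"grip":0.35},{"x":7,"y":25,"z":0,"rx":0,"ry":0,"rz":0,"grip":0.35},{"x":5,"y":22,"z":0,"rx":0,"ry":0,"rz":0,"grip":0.35}]'
python3 -m creep '[{"x":2,"y":18,"z":0,"rx":0,"ry":0,"rz":0,"grip":0.35},{"x":0,"y":12,"z":0,"rx":0,"ry":0,"rz":0,"grip":0.35},{"x":0,"y":0,"z":0,"rx":0,"ry":0,"rz":0,"grip":0.35},{"x":0,"y":0,"z":5,"rx":0,"ry":0,"rz":0,"grip":0.35},{"x":0,"y":0,"z":8,"rx":0,"ry":0,"rz":0,"grip":0.35},{"x":0,"y":0,"z":8,"rx":0,"ry":0,"rz":0,"grip":0.35},{"x":0,"y":0,"z":6,"rx":0,"ry":0,"rz":0,"grip":0.35},{"x":0,"y":0,"z":4,"rx":0,"ry":0,"rz":0,"grip":0.35},{"x":0,"y":0,"z":3,"rx":0,"ry":0,"rz":0,"grip":0.35},{"x":0,"y":0,"z":0,"rx":0,"ry":0,"rz":0,"grip":0.35}]'
python3 - <<'E'
from h import *
r=optics.read_camera("scene"); cv2.imwrite("pics/s9.png",cv2.resize(r["color"][120:360,90:410],None,fx=2.4,fy=2.4)); print(ctrl.get_state()["eef_pos"])
E
```

```text
time: 23.2
eef_pos: [0.5527, 0.1888, 0.1424]
tcp_rot: [0.708, 0.706, -0.0, -0.0]
contact_force: [-0.2, 0.6, -1.7]
opening: 0.539
finger_force: 61.5
time: 24.03
eef_pos: [0.5809, 0.19, 0.1074]
tcp_rot: [0.708, 0.706, -0.001, -0.001]
contact_force: [-0.5, 0.3, -1.6]
opening: 0.546
finger_force: 61.6
[0.58127844 0.19002618 0.1079539 ]
```

View pics/s9.png

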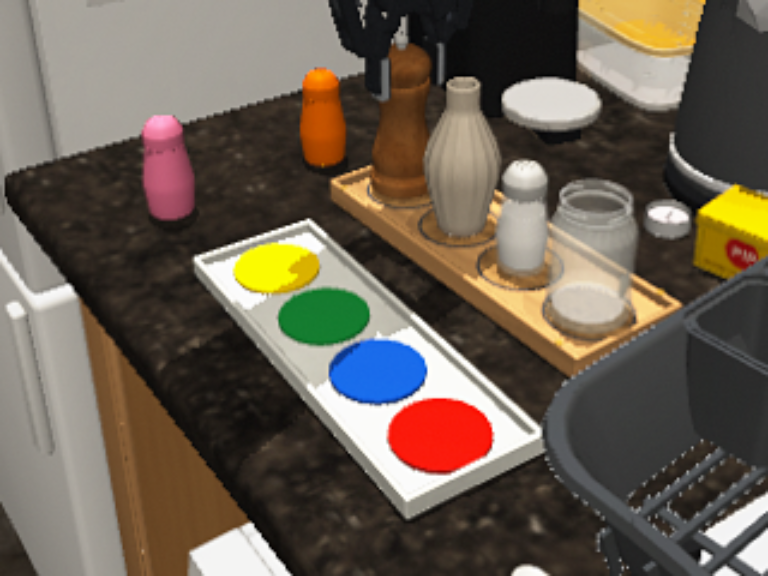

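The mill is upright just above disc 1 (403,190). I set it down.

```bash
python3 -m creep '[{"x":0,"y":0,"z":1,"rx":0,"ry":0,"rz":0,"grip":0.35},{"x":0,"y":0,"z":1,"rx":0,"ry":0,"rz":0,"grip":0.35},{"x":0,"y":0,"z":1,"rx":0,"ry":0,"rz":0,"grip":0.35},{"x":0,"y":0,"z":1,"rx":0,"ry":0,"rz":0,"grip":0.35},{"x":0,"y":0,"z":1,"rx":0,"ry":0,"rz":0,"grip":0.35},{"x":0,"y":0,"z":0.5,"rx":0,"ry":0,"rz":0,"grip":0.35},{"x":0,"y":0,"z":0,"rx":0,"ry":0,"rz":0,"grip":0.35},{"x":0,"y":0,"z":0,"rx":0,"ry":0,"rz":0,"grip":0.35},{"x":0,"y":0,"z":0,"rx":0,"ry":0,"rz":0,"grip":0.35},{"x":0,"y":0,"z":0,"rx":0,"ry":0,"rz":0,"grip":0.35}]'
```

```text
time: 24.92
eef_pos: [0.5818, 0.1901, 0.1033]
tcp_rot: [0.708, 0.706, 0.0, 0.0]
contact_force: [0.2, -0.8, 0.9]
opening: 0.542
finger_force: 61.9
```

```bash
python3 -m creep '[{"x":0,"y":0,"z":0.5,"rx":0,"ry":0,"rz":0,"grip":0.35},{"x":0,"y":0,"z":0,"rx":0,"ry":0,"rz":0,"grip":0.35},{"x":0,"y":0,"z":0,"rx":0,"ry":0,"rz":0,"grip":0.6},{"x":0,"y":0,"z":0,"rx":0,"ry":0,"rz":0,"grip":0.7},{"x":0,"y":0,"z":0,"rx":0,"ry":0,"rz":0,"grip":0.8},{"x":0,"y":0,"z":0,"rx":0,"ry":0,"rz":0,"grip":0.9},{"x":0,"y":0,"z":0,"rx":0,"ry":0,"rz":0,"grip":1},{"x":0,"y":0,"z":0,"rx":0,"ry":0,"rz":0,"grip":1},{"x":0,"y":0,"z":-10,"rx":0,"ry":0,"rz":0,"grip":1},{"x":0,"y":0,"z":-20,"rx":0,"ry":0,"rz":0,"grip":1}]'
python3 -m creep '[{"x":0,"y":0,"z":-30,"rx":0,"ry":0,"rz":0,"grip":1},{"x":0,"y":0,"z":-25,"rx":0,"ry":0,"rz":0,"grip":1},{"x":0,"y":-20,"z":0,"rx":0,"ry":0,"rz":0,"grip":1},{"x":0,"y":-30,"z":0,"rx":0,"ry":0,"rz":0,"grip":1},{"x":0,"y":-35,"z":0,"rx":0,"ry":0,"rz":0,"grip":1},{"x":0,"y":-35,"z":0,"rx":0,"ry":0,"rz":0,"grip":1},{"x":0,"y":-20,"z":0,"rx":0,"ry":0,"rz":0,"grip":1},{"x":0,"y":0,"z":0,"rx":0,"ry":0,"rz":0,"grip":1},{"x":0,"y":0,"z":0,"rx":0,"ry":0,"rz":0,"grip":1},{"x":0,"y":0,"z":0,"rx":0,"ry":0,"rz":0,"grip":1}]'
python3 - <<'E'
from h import *
r=optics.read_camera("scene");cv2.imwrite("pics/s10.png",cv2.resize(r["color"][120:360,90:410],None,fx=2.4,fy=2.4))
r=optics.read_camera("top"); cv2.imwrite("pics/t10.png",cv2.resize(r["color"][120:270,140:370],None,fx=3.4,fy=3.4,interpolation=cv2.INTER_CUBIC))
E
```

```text
time: 25.75
eef_pos: [0.5796, 0.1897, 0.13]
tcp_rot: [0.708, 0.706, -0.003, -0.002]
contact_force: [-0.2, 0.2, 0.3]
opening: 1.002
finger_force: 0.0
time: 26.58
eef_pos: [0.4427, 0.1906, 0.1885]
tcp_rot: [0.708, 0.706, 0.001, 0.001]
contact_force: [0.1, -0.1, -0.1]
opening: 0.995
finger_force: 0.0
```

View pics/t10.png

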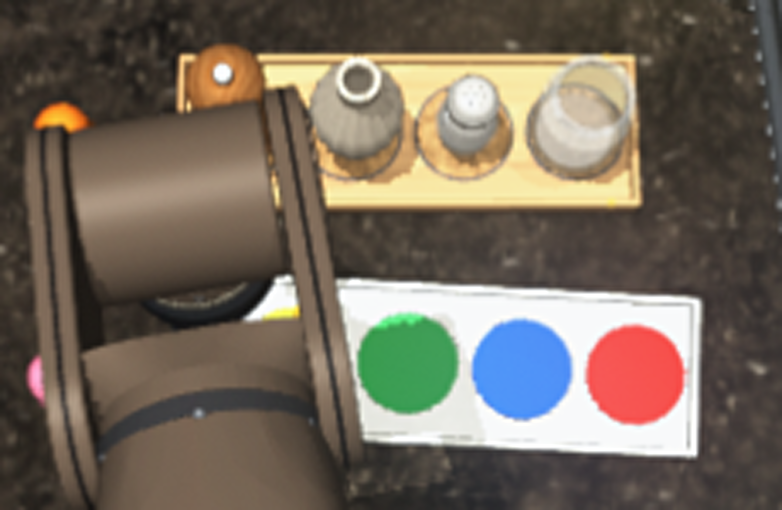

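View pics/s10.png

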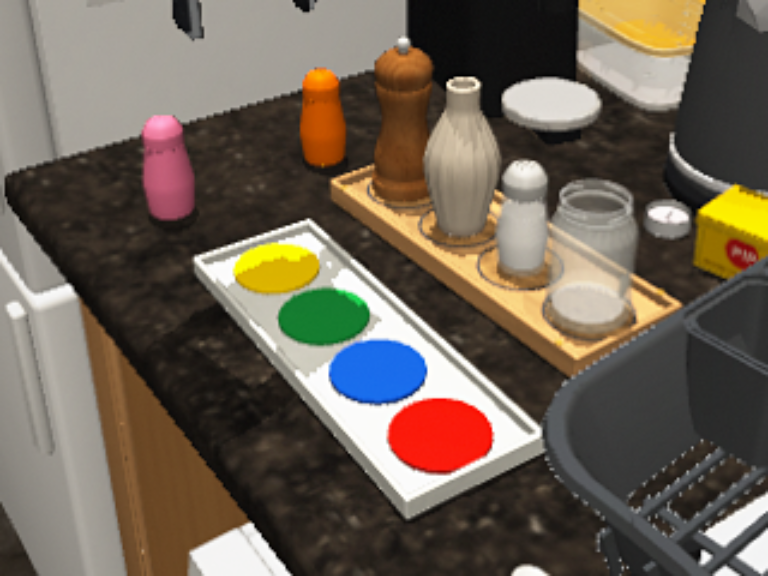

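All four are standing in mill, vase, salt, jar order (top crop at 222,73 / 359,80 / 473,97 / 594,92). I check the offsets numerically.

Run:
```python
from h import *
a=np.radians(1.36); Rm=np.array([[np.cos(a),np.sin(a)],[-np.sin(a),np.cos(a)]])
t=optics.read_camera("top"); s=optics.read_camera("scene")
ft=lambda z:(np.array(z,float)+.5)/3.4-.5+[140,120]
fs=lambda z:(np.array(z,float)+.5)/2.4-.5+[90,120]
for n,zt,zs,h in(("mill",(222,72),(403,43),.152),("vase",(359,80),(463,83),.142),("salt",(474,97),(524,169),.100),("jar",(596,88),(596,203),.109)):
    for r,p in((t,ft(zt)),(s,fs(zs))): print(n,(Rm@(ray(r,[p],h)[0][:2]-[.5845,.078])*1000).round(1))
```

```text
mill [  1.1 117.4]
mill [ -6.6 107.4]
vase [-0.9 35.6]
vase [-2.7 34.1]
salt [  0.5 -37.3]
salt [ -4.3 -41.3]
jar [   4.1 -113.3]
jar [  -7.9 -119.5]
```

```bash
python3 -c "
from plant import sign_off
print(sign_off())"
```

```text
the job is handed in; nothing more can be done
None
```

I moved the mill, vase, salt shaker and jar into the wooden rack in their original left-to-right order and handed the job in at about 27 s. Camera checks put all four upright and within about 8 mm of their disc centres (limit 12 mm); the verdict itself was not shown.

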